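Slide the blood-tube rack home between the receiving rails

ROBOT

A 6-joint arm with a two-finger parallel gripper is mounted at the origin on the work surface. World frame = base frame: x ahead of the robot, y to its left, z up, the work surface at z = 0. Lengths are in m, angles in rad, forces in N, time in s.
With the tool pointing down it reaches from about 0.3 to 0.875 m from the base axis. Payload 6.4 kg.
Tool frame: the origin (TCP) lies between the finger pads; the fingertips stand 25 mm ahead of it and the grasp point (between the pads) lies 6 mm ahead of it; z points along the fingers, y is the line along which they close (so a half turn about z gives the same grasp; the last joint's range is limited). The gripper opens to 85 mm and grips with 20 to 120 N. Pads are 22 mm wide; open, the fingers measure 114 mm over their backs; the gripper's body (76 mm by 85 mm) begins 54 mm behind the grasp point. The pads swing forward as they close: fully open they stand 13 mm farther back than shut.
Start: joints at [-1.461, 0.181, 1.607, -0, 1.354, -0.206], TCP at [0.179, -0.547, 0.256] pointing down, gripper open.
Joint ranges: [-2.99, 2.99], [-0.89, 2.07], [0.3, 2.58], [-1.14, 4.28], [0, 2.63], [-3.12, 3.12]. Speed limits (rad/s): [2.57, 2.57, 3.01, 3.14, 3.14, 3.14].

INTERFACE

Orientations are given as a unit quaternion [w, x, y, z].
In Python, from bench import ctrl gives the robot as it stands.
- The arm moves only by the tool servo_tool, never from a script. Its argument "series" is text: rows parted by semicolons, each of 7 numbers parted by spaces: the gripper command: -1 is fully open, 1 is shut, values between are in proportion, then the shift along the tool's x, y, z in m, then the turn, a rotation vector about the tool's x, y, z in degrees. A call has 1 to 12 rows; each row is the pose to reach, as a shift and turn from the pose commanded when the call began, along the tool's axes at that moment; what a row does not reach only later rows make up. A row lasts 1/12 s, in which the tool goes at most 41.7 mm and 7.16 degrees, less where a joint would pass 70% of its speed; a pose out of reach is approached as far as the arm can. A call with a gripper value outside its range is refused whole. The fingers move at their own pace and stop on an object; the grip force is fixed at half the most. Time passes only in rows, so rows that repeat a pose let the fingers close. It gives the time, the measured TCP pose, the force, the opening and the grip force at its end, in the units of the state.
- ctrl.get_obs(): the state, without advancing time (a new reading comes with each control period).
- ctrl.camera(name): name is "side" or "top" or "wrist"; returns a dict with "img" (400x640x3 uint8, red, green, blue), "z_map" (400x640 float32, m along the optical axis (not along the pixel's ray), 0 where there is no reading), "fovy" (degrees; the focal length in pixels is half the picture's height over the tangent of half this angle, whatever the lens; pixels are square), "cx", "cy" (the principal point, pixels), "k1" (the pictures are not rectified: a ray, as slopes to the right and down, at radius r is drawn at 1 + k1 r^2 times it, then the intrinsics apply), "extrinsics" (4x4, takes a point from camera to world coordinates); the wrist camera has in their place "T_tool_cam" (4x4, takes a point from camera to tool coordinates, whose origin is the TCP and whose axes are the flange's). Camera axes: x right, y down, z forward; pixel columns grow to the right and rows downward; lengths in m; the calibration is good to about 2 mm. A picture is of the moment at which its call begins: read the wrist's pose just before it.
- ctrl.hand_in(): hands the job in; it is judged then, once.
The state is a dict: "time_s": time; "q": joint angles; "dq": joint speeds; "joint_efforts": joint torques, N m; "eef_pos": TCP position; "eef_rot": TCP orientation; "wrist_force": force on the tool from outside, world axes, zero at the start; "torque": the same for the moment, N m; "opening": opening from 0.0 (shut) to 1.0 (fully open); "grasp_force": force on a finger pad.
Only numpy, scipy, OpenCV 4.12 (cv2) and the standard library are available. Lean on these libraries where they do the work, as an engineer would, in place of code of your own. Each camera call takes 0.05 s, during which the arm holds its last target. There are 200 camera calls.

TASK

On the blood-draw trolley, push the red tube rack over the blue top with your fingertips, line it up with the mouth of the lane between the two chrome rails, and slide it gently in until it is fully home against the rubber stop at the far end. Neither the rack nor the robot may touch a rail; do not pinch, lift or tip the rack, and leave the bottle, the red grip ball and the yellow pot alone.

Things in the scene. Friction and masses are not known exactly. Their poses are not given: they have to be found in the camera images.
- rack: Red slotted tube rack, a rigid box 110 mm long (x), 76 wide (y), 50 high, flat upright sides. Five capped tubes are fixed in it, within 35 mm of centre in x and 18 in y, up to 81 mm high. 0.25 to 0.5 kg, friction 0.45 to 0.75. Origin: centre of underside. Starts on the trolley top before the lane's mouth (front 40 mm or more short), up to 30 mm off its centre line and 12 deg askew, +x end leading.
- lane: Receiving lane, fixed. Its floor is the trolley top (pale strip, yellow line at the mouth: colour only). Origin: on the floor in the mouth, midway between the rail ends; +x down the lane to the stop, y across, z up. Rails run from x = 0 to 200 mm, clear width between them 100 mm (y -50 to +50), so 12 mm either side of a centred rack. Rack home: its origin at x = 145 mm, y = 0, its x along the lane's.
- stop (a point): Centre of the rigid stop's black rubber face, which stands across the lane's far end, 200 mm from the mouth, 15 mm above the floor. The white block behind it is 30 mm high and 28 mm thick with the rubber.
- rail_left: Chrome rail with white feet and tip, 12 mm thick, 200 mm long, its top 22 mm above the trolley top, on the lane's +y side. Origin: on the trolley top under the rail's mouth end; runs along its +x. Fixed to the lane.
- rail_right: The same rail on the lane's -y side.
- bottle: Amber bottle with blue cap, 52 mm diameter, 125 mm high, loose, standing beside the lane outside the rails. Origin: centre of its underside. Leave alone.
- grip_ball: Red squeeze ball with a flat foot, 60 mm diameter, 54 mm high, loose, standing beside the lane outside the rails. Origin: centre of its underside. Leave alone.
- pot: Yellow open plastic pot, 72 mm diameter at the rim, 55 mm high, loose, standing beside the lane on the side away from the robot. Origin: centre of its underside. Leave alone.
Not all that is in view belongs to the job. What is shaped like the rack but pink, purple or turquoise is not meant.

How it is judged:
On the way:
1. the rack's front half is in the lane, between the rails (x of rack in the frame of lane between 0 and 0.12 m and y of rack in the frame of lane between -0.013 and 0.013 m), for 0.05 s.
At the end, for the whole second after the job is handed in: The rack stands upright and at rest between the rails, square to the lane (within 0.08 rad), within 5 mm of the stop, the robot clear of it (x of rack in the frame of lane between 0.14 and 0.148 m and y of rack in the frame of lane between -0.013 and 0.013 m and angle between the x axis of rack and the x axis of lane, either way round below 0.08 rad and angle between rack's own z axis and vertical below 0.05 rad and z of rack in the frame of lane below 0.003 m and linear speed of rack below 0.01 m/s); the robot touches nothing.
It fails at once if something touched a rail (contact force between any of rail_left, rail_right and anything else above 0.3 N).
It fails at once if the rack was lifted or tipped (height (world z) of rack above 0.006 m or angle between rack's own z axis and vertical above 0.12 rad).
It fails at once if the rack was pinched or pushed hard (over 25 N) (contact force between rack and the fingers above 25 N or contact force between rack and the arm above 25 N).
It fails at once if a bystander was moved more than 10 mm (distance of any of bottle, grip_ball, pot from where it was at the start of the episode above 0.01 m).
It also fails if it takes over 72 s, if anything falls off the work surface, if the arm or the gripper's body presses on something with over 40 N, if the wrist force passes 120 N, or if a joint passes its speed limit or range.

## Working session

There is one attempt and no reset: what is moved stays moved. The work goes in short steps, Python scripts to look and compute and a tool call to move; the robot and the scene stay as the last step left them, time stands still between calls to the robot, and variables do not carry over. Pictures are saved under pics/ and viewed, at most 10 in all, crops included, and the job is handed in when it is done.

Besides the shell and the picture viewer there is one more tool, called after "Request:" in YAML: its name, and indented under it one key for each argument. servo_tool: Moves the arm, as the interface text tells. Its arguments: {"type":"object","properties":{"series":{"type":"string"}},"required":["series"]}

```bash
ls; mkdir -p pics
cat > h.py <<'E'
import numpy as np, cv2
from bench import ctrl
def shot(n):
    c=ctrl.camera(n); return c
def K(c):
    f=200/np.tan(np.radians(c["fovy"])/2)
    return f
def rays(c,uv):
    uv=np.atleast_2d(np.asarray(uv,float)); f=K(c)
    d=(uv-[c["cx"],c["cy"]])/f; s=d.copy()
    for _ in range(20): s=d/(1+c["k1"]*(s**2).sum(1,keepdims=True))
    return np.c_[s,np.ones(len(s))]
def onplane(c,uv,z,T=None):
    T=np.array(c["extrinsics"]) if T is None else T
    r=rays(c,uv)@T[:3,:3].T; o=T[:3,3]
    return o+r*((z-o[2])/r[:,2])[:,None]
def cloud(c,T=None):
    T=np.array(c["extrinsics"]) if T is None else T
    v,u=np.mgrid[0:400,0:640]
    r=rays(c,np.c_[u.ravel(),v.ravel()])*c["z_map"].reshape(-1,1)
    return (r@T[:3,:3].T+T[:3,3]).reshape(400,640,3)
def save(c,n): cv2.imwrite("pics/"+n,c["img"][:,:,::-1])
E
python3 - <<'E'
from h import *
import pickle
d={n:shot(n) for n in("top","side")}
pickle.dump(d,open("d0.pkl","wb"))
for n in d: save(d[n],n+"0.png"); print(n,d[n]["fovy"],d[n]["k1"],np.round(d[n]["extrinsics"],3).tolist())
print(ctrl.get_obs())
E
```

```text
pics
top 48.84519742646782 -0.12098148845480246 [[-0.017, -0.985, 0.169, 0.399], [-1.0, 0.017, -0.004, 0.03], [0.001, -0.169, -0.986, 0.826], [0.0, 0.0, 0.0, 1.0]]
side 50.52142936618884 0.031825224348051386 [[-0.992, -0.091, 0.089, 0.445], [-0.128, 0.735, -0.666, 0.65], [-0.005, -0.672, -0.741, 0.723], [0.0, 0.0, 0.0, 1.0]]
{'time_s': 0.1, 'q': array([-1.46134626e+00,  1.81463439e-01,  1.60790229e+00,  4.36225232e-06,
        1.35380585e+00, -2.06313887e-01]), 'dq': array([-0.00125572, -0.00055424, -0.00325376,  0.00017717, -0.00027776,
       -0.00219367]), 'joint_efforts': array([ 5.64965758e-04, -4.45873153e+01, -3.52237344e+01, -3.64709704e-04,
        4.08747961e-03,  3.79084292e-05]), 'eef_pos': array([ 0.17852145, -0.54610517,  0.25547884]), 'eef_rot': array([-7.88433792e-04,  9.87562275e-01,  1.57226367e-01,  4.03473455e-05]), 'wrist_force': array([-0.59177545,  0.3964324 ,  0.50412014]), 'torque': array([ 0.02187362,  0.02774166, -0.04791419]), 'grasp_force': 0.0, 'opening': 1.0004694921666408}
```

View pics/top0.png

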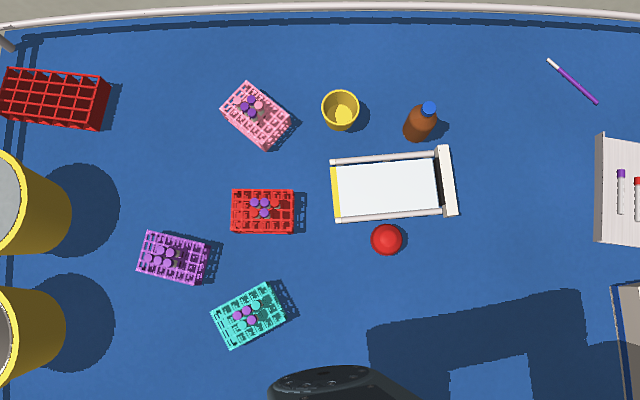

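View pics/side0.png

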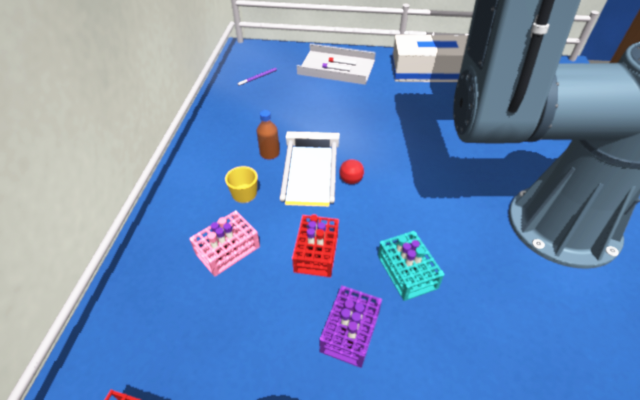

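The top view shows the red rack at about (263,211). The lane runs from its mouth at (332,190) to the stop at (447,182), which is world −y. The ball is at (387,239), the pot at (340,110) and the bottle at (420,120). The side view shows the same layout, and the way to the rack's robot side and rear is free.

```bash
cat > m.py <<'E'
from h import *
def rack(c,T=None):
    P=cloud(c,T); hsv=cv2.cvtColor(c["img"],cv2.COLOR_RGB2HSV)
    red=(((hsv[...,0]<6)|(hsv[...,0]>174))&(hsv[...,1]>150)&(hsv[...,2]>60))
    m=red&(P[...,2]>.042)&(P[...,2]<.058)&(c["z_map"]>0)
    n,l,s,_=cv2.connectedComponentsWithStats(cv2.morphologyEx(m.astype(np.uint8),cv2.MORPH_CLOSE,np.ones((7,7))))
    out=[]
    for i in range(1,n):
        if s[i,4]<300: continue
        v,u=np.nonzero((l==i)&m); X=onplane(c,np.c_[u,v],.05,T)[:,:2]
        r=cv2.minAreaRect((X*1000).astype(np.float32)); out.append((np.round(r[0],1),np.round(r[1],1),round(r[2],2),np.round(cv2.boxPoints(r),0).tolist()))
    return out
E
python3 - <<'E'
from m import *
import pickle
d=pickle.load(open("d0.pkl","rb"))
for n in d: print(n,*rack(d[n]),sep="\n")
for n in d:
    c=d[n];P=cloud(c);hsv=cv2.cvtColor(c["img"],cv2.COLOR_RGB2HSV)
    b=(hsv[...,1]<70)&(hsv[...,2]>120)&(P[...,0]>.25)&(P[...,0]<.6)&(P[...,1]>-.26)&(P[...,1]<.06)
    yel=(hsv[...,0]>20)&(hsv[...,0]<35)&(hsv[...,1]>120)&(P[...,2]<.006)&(P[...,0]>.3)&(P[...,0]<.5)&(P[...,1]>-.1)&(P[...,1]<.06)
    for nm,m,z in(("strip",(b|yel)&(P[...,2]<.009),0),("yel",yel,0),("rails+stop",b&(P[...,2]>.014)&(P[...,2]<.04),.022),("stop",b&(P[...,2]>.026)&(P[...,2]<.036),.03)):
        v,u=np.nonzero(m)
        if len(v)<10: print(n,nm,len(v)); continue
        X=onplane(c,np.c_[u,v],z)[:,:2]*1000; r=cv2.minAreaRect(X.astype(np.float32))
        print(n,nm,len(v),np.round(r[0],1),np.round(r[1],1),round(r[2],2),np.round(cv2.boxPoints(r),0).tolist())
E
```

```text
top
(array([759. , 575.6]), array([225.8, 102.6]), 80.25, [[689.0, 473.0], [790.0, 456.0], [829.0, 678.0], [728.0, 696.0]])
(array([518.5, 137.1]), array([109.9,  75.8]), 88.98, [[480.0, 83.0], [555.0, 81.0], [557.0, 191.0], [482.0, 193.0]])
(array([462.6, -85.6]), array([49.9, 49.6]), 88.79, [[437.0, -110.0], [487.0, -111.0], [488.0, -61.0], [438.0, -60.0]])
side
(array([517.1, 144.3]), array([114.1,  74.6]), 88.77, [[479.0, 88.0], [553.0, 86.0], [556.0, 200.0], [481.0, 202.0]])
top strip 4159 [554.5 -98.2] [220.8  94.3] 89.47 [[506.0, -208.0], [601.0, -209.0], [603.0, 12.0], [508.0, 13.0]]
top yel 0
top rails+stop 1272 [ 549.  -108.4] [ 96.6 230.6] 2.42 [[496.0, 5.0], [506.0, -226.0], [602.0, -221.0], [592.0, 9.0]]
top stop 581 [ 552.2 -133.4] [ 93.3 178.4] 0.2 [[505.0, -44.0], [506.0, -223.0], [599.0, -222.0], [598.0, -44.0]]
side strip 2020 [ 552.7 -121. ] [104.6 272.2] 2.51 [[494.0, 13.0], [506.0, -259.0], [611.0, -255.0], [599.0, 17.0]]
side yel 0
side rails+stop 596 [ 548.8 -106.4] [ 96.2 243. ] 2.49 [[495.0, 13.0], [506.0, -230.0], [602.0, -226.0], [592.0, 17.0]]
side stop 265 [ 551.7 -169.1] [94.2 97.5] 1.3 [[503.0, -121.0], [506.0, -219.0], [600.0, -217.0], [598.0, -119.0]]
```

```bash
python3 - <<'E'
from m import *
import pickle
d=pickle.load(open("d0.pkl","rb"))
for n in d:
    c=d[n];P=cloud(c);hsv=cv2.cvtColor(c["img"],cv2.COLOR_RGB2HSV)
    box=(P[...,0]>.47)&(P[...,0]<.68)&(P[...,1]>-.27)&(P[...,1]<.08)
    wh=(hsv[...,1]<60)&(hsv[...,2]>100)&box
    yel=(hsv[...,0]>18)&(hsv[...,0]<36)&(hsv[...,1]>90)&box&(P[...,2]<.015)&(P[...,0]<.64)
    def edge(m,z,ax,lo,hi):  # extremes binned along other axis
        v,u=np.nonzero(m); return onplane(c,np.c_[u,v],z)[:,:2]*1000
    X=edge(yel,0,0,0,0); r=cv2.minAreaRect(X.astype(np.float32)); print(n,"yel",len(X),np.round(r[0],1),np.round(r[1],1),round(r[2],2))
    m=wh&(P[...,2]>.013)&(P[...,2]<.026); X=edge(m,.022,0,0,0); 
    print("rail x hist",[ (int(y),np.round(np.sort(s)[[0,-1]],0).tolist(),np.round([s[s<575].max(initial=0),s[s>575].min(initial=999)],0).tolist()) for y in range(-200,30,20) if len(s:=X[abs(X[:,1]-y)<5,0])>1])
    m=wh&(P[...,2]>.026)&(P[...,2]<.036); X=edge(m,.03,0,0,0); r=cv2.minAreaRect(X.astype(np.float32)); print("stop",np.round(r[0],1),np.round(r[1],1),round(r[2],2))
    m=wh&(abs(P[...,2])<.006)|yel; X=edge(m,0,0,0,0); 
    print("floor",[(int(y),np.round(np.sort(s)[[0,-1]],0).tolist()) for y in range(-220,40,20) if len(s:=X[abs(X[:,1]-y)<5,0])>1])
    r=rays(c,[[0,0]])
    print("rail zs", [np.round(np.percentile(P[...,2][wh&(P[...,0]<.56)&(abs(P[...,1]+.1)<.08)],q),3) for q in(5,25,50,75,90,98)])
E
python3 -c "
import cv2;i=cv2.imread('pics/top0.png')[130:260,220:480];cv2.imwrite('pics/c.png',cv2.resize(i,None,fx=3,fy=3))"
```

```text
top yel 308 [559.2   3.3] [97.7 11.9] 4.29
rail x hist [(-200, [505.0, 578.0], [526.0, 578.0]), (-180, [509.0, 633.0], [521.0, 623.0]), (-160, [508.0, 631.0], [519.0, 621.0]), (-140, [506.0, 629.0], [518.0, 619.0]), (-120, [505.0, 627.0], [516.0, 618.0]), (-100, [503.0, 626.0], [515.0, 616.0]), (-80, [502.0, 624.0], [513.0, 614.0]), (-60, [500.0, 622.0], [512.0, 612.0]), (-40, [499.0, 621.0], [510.0, 611.0]), (-20, [497.0, 621.0], [509.0, 609.0]), (0, [496.0, 619.0], [507.0, 608.0])]
stop [ 572.7 -133.4] [134.3 178.6] 0.2
floor [(-220, [651.0, 651.0]), (-200, [516.0, 649.0]), (-180, [524.0, 625.0]), (-160, [523.0, 625.0]), (-140, [521.0, 668.0]), (-120, [519.0, 618.0]), (-100, [518.0, 618.0]), (-80, [516.0, 614.0]), (-60, [515.0, 612.0]), (-40, [513.0, 611.0]), (-20, [513.0, 609.0]), (0, [510.0, 611.0])]
rail zs [np.float64(-0.001), np.float64(0.0), np.float64(0.001), np.float64(0.004), np.float64(0.021), np.float64(0.023)]
side yel 120 [557.4   6.3] [99.2  8.9] 4.42
rail x hist [(-200, [505.0, 575.0], [536.0, 575.0]), (-180, [510.0, 638.0], [529.0, 614.0]), (-160, [509.0, 629.0], [519.0, 621.0]), (-140, [507.0, 628.0], [517.0, 618.0]), (-120, [504.0, 627.0], [515.0, 616.0]), (-100, [505.0, 626.0], [515.0, 615.0]), (-80, [503.0, 624.0], [513.0, 614.0]), (-60, [501.0, 623.0], [511.0, 613.0]), (-40, [499.0, 621.0], [509.0, 610.0]), (-20, [497.0, 620.0], [509.0, 609.0]), (0, [497.0, 617.0], [507.0, 607.0]), (20, [606.0, 615.0], [0.0, 606.0])]
stop [ 562.7 -147.9] [134.4 143. ] 10.18
floor [(-200, [507.0, 623.0]), (-180, [523.0, 623.0]), (-160, [521.0, 623.0]), (-140, [518.0, 621.0]), (-120, [504.0, 618.0]), (-100, [502.0, 617.0]), (-80, [515.0, 616.0]), (-60, [512.0, 615.0]), (-40, [498.0, 613.0]), (-20, [496.0, 610.0]), (0, [497.0, 610.0]), (20, [583.0, 606.0])]
rail zs [np.float64(-0.0), np.float64(0.001), np.float64(0.002), np.float64(0.004), np.float64(0.022), np.float64(0.024)]
```

View pics/c.png

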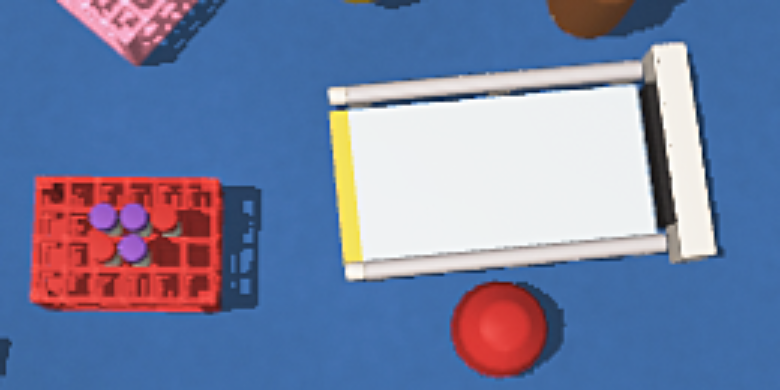

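The crop shows the lane with its yellow mouth at the left and the black rubber at the right. The rack is tilted about 5° from the lane and sits about 28 mm to the robot's side. I'll push its side flush with two fingertips first, then push it from the rear.

```bash
cat > go.py <<'E'
from h import *
from scipy.spatial.transform import Rotation as R
M=np.array([.5568,.0095]); a=np.radians(-85.6); D=np.array([np.cos(a),np.sin(a)]); N=np.array([-D[1],D[0]])
def lane(p): r=np.asarray(p)[:2]-M; return np.array([r@D,r@N])
def world(x,y): return M+x*D+y*N
def st():
    o=ctrl.get_obs(); q=o["eef_rot"]; return o,R.from_quat([q[1],q[2],q[3],q[0]])
def to(x,y,z,yax):  # lane target in m, tool y axis heading deg in lane frame
    o,r=st(); g=np.r_[world(x,y),z]; d=g-o["eef_pos"]
    h=a+np.radians(yax); Y=np.array([np.cos(h),np.sin(h),0]); Z=np.array([0,0,-1.]); X=np.cross(Y,Z)
    t=R.from_matrix(np.c_[X,Y,Z])
    print("t",o["time_s"],"lane",np.round(lane(o["eef_pos"])*1000,1),"z",round(o["eef_pos"][2],4),"op",round(o["opening"],2),"F",np.round(o["wrist_force"],1),"q",np.round(o["q"],2))
    print("shift",np.round(r.inv().apply(d),4),"turn",np.round(np.degrees((r.inv()*t).as_rotvec()),2))
E
python3 - <<'E'
from go import *
import pickle
to(-.130,-.097,.255,0)
c=pickle.load(open("d0.pkl","rb"))["top"];P=cloud(c);h=cv2.cvtColor(c["img"],cv2.COLOR_RGB2HSV)
m=(h[...,0]>80)&(h[...,0]<96)&(h[...,1]>80)&(P[...,2]>.01)&(P[...,1]>.05)
print(P[m].min(0),P[m].max(0),P[m][P[m][:,0].argmax()])
E
```

```text
t 0.1 lane [ 524.9 -419.8] z 0.2555 op 1.0 F [-0.6  0.4  0.5] q [-1.46  0.18  1.61  0.    1.35 -0.21]
shift [ 0.4686 -0.5599  0.0015] turn [-9.000e-02 -1.000e-02  1.369e+01]
[0.27530405 0.09497523 0.01136677] [0.39110466 0.22502713 0.08421336] [0.39110466 0.13329127 0.05069683]
```

Request:
servo_tool:
  series: "-0.4 0.0260 -0.0311 0 0 0 1.2; -0.4 0.0521 -0.0622 0 0 0 2.4; -0.4 0.0781 -0.0933 0 0 0 3.6; -0.4 0.1041 -0.1244 0 0 0 4.8; -0.4 0.1302 -0.1556 0 0 0 6; -0.4 0.1562 -0.1866 0 0 0 7.2; -0.4 0.1822 -0.2178 0 0 0 8.4; -0.4 0.2083 -0.2489 0 0 0 9.6; -0.4 0.2343 -0.28 0 0 0 10.8; -0.4 0.2603 -0.3111 0 0 0 12; -0.4 0.2863 -0.3422 0 0 0 13; -0.4 0.3124 -0.3733 0 0 0 13.7"

```text
time_s: 1.1
eef_pos: [0.3597, -0.0927, 0.2563]
eef_rot: [0.0, 0.999, 0.038, 0.0]
wrist_force: [0.8, -0.8, 0.1]
opening: 0.701
grasp_force: 0.0
```

```bash
python3 -c "
from go import *
to(-.130,-.097,.255,0)"
```

```text
t 1.1 lane [  86.8 -204.4] z 0.2563 op 0.7 F [ 0.8 -0.8  0.1] q [-0.58 -0.32  2.08  0.    1.38  0.92]
shift [ 0.1071 -0.217   0.0013] turn [ 0.02 -0.03 -0.09]
```

Request:
servo_tool:
  series: "-0.4 0.0180 -0.0362 0 0 0 0; -0.4 0.0357 -0.0723 0 0 0 0; -0.4 0.0535 -0.1085 0 0 0 0; -0.4 0.0714 -0.1447 0 0 0 0; -0.4 0.089 -0.1808 0 0 0 0; -0.4 0.1071 -0.217 0 0 0 0; -0.4 0.1071 -0.217 0.035 0 0 0; -0.4 0.1071 -0.217 0.07 0 0 0; -0.4 0.1071 -0.217 0.105 0 0 0; -0.4 0.1071 -0.217 0.105 0 0 0; -0.4 0.1071 -0.217 0.105 0 0 0"

```text
time_s: 2.02
eef_pos: [0.448, 0.1299, 0.1499]
eef_rot: [-0.0, 0.999, 0.038, -0.003]
wrist_force: [0.2, 0.2, 0.9]
opening: 0.701
grasp_force: 0.0
```

Run:
```python
from m import *
from go import *
c=shot("top"); o,r=st(); print(rack(c)[1])
to(-.130,-.097,.05,0)
cv2.imwrite("pics/t1.png",cv2.resize(c["img"][130:330,160:460,::-1],None,fx=2,fy=2))
s=shot("side"); cv2.imwrite("pics/s1.png",cv2.resize(s["img"][150:350,200:460,::-1],None,fx=2,fy=2))
```

```text
(array([463.1, -86. ]), array([49.7, 49.4]), 43.56, [[428.0, -85.0], [462.0, -121.0], [498.0, -87.0], [464.0, -51.0]])
t 2.0667 lane [-128.1  -97.4] z 0.1519 op 0.7 F [0.3 0.4 0.7] q [0.03 0.07 1.96 0.   1.11 1.52]
shift [ 0.0004 -0.0019  0.1019] turn [-0.    0.04 -0.02]
```

View pics/s1.png

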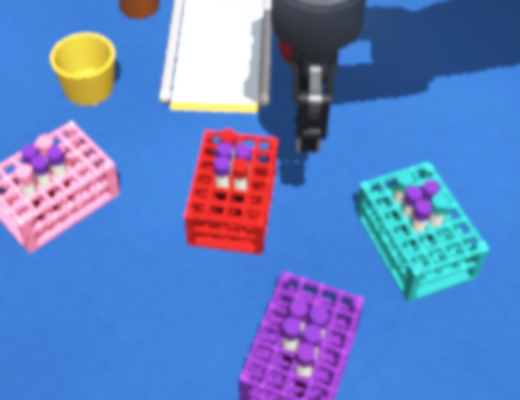

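The side view shows the open gripper at (310,100) hanging between the red rack at (235,190) and the turquoise one at (425,225), with both clear. I'll lower it.

Request:
servo_tool:
  series: "-0.4 0 -0.002 0.035 0 0 0; -0.4 0 -0.002 0.065 0 0 0; -0.4 0 -0.002 0.09 0 0 0; -0.4 0 -0.002 0.1 0 0 0; -0.4 0 -0.002 0.1 0 0 0; -0.4 0 -0.002 0.1 0 0 0"

```text
time_s: 2.62
eef_pos: [0.4511, 0.1317, 0.053]
eef_rot: [0.0, 0.999, 0.038, 0.001]
wrist_force: [0.6, 1.2, 0.6]
opening: 0.7
grasp_force: 0.0
```

Run:
```python
from m import *
from go import *
o,r=st(); w=shot("wrist"); save(w,"w1.png")
to(-.130,-.097,.05,0)
T=np.eye(4);T[:3,:3]=r.as_matrix();T[:3,3]=o["eef_pos"];T=T@np.array(w["T_tool_cam"])
print(rack(w,T)); P=cloud(w)if 0 else None
C=cloud(w,np.array(w["T_tool_cam"])); m=(w["z_map"]>0)&(C[...,2]>0)&(abs(C[...,0])<.02)&(abs(C[...,1])<.07)&(C[...,2]<.035)
print(m.sum(),C[m].min(0) if m.any() else 0,C[m].max(0) if m.any() else 0)
```

```text
t 2.6667 lane [-130.   -95.5] z 0.0535 op 0.7 F [ 1.2  0.8 -0.3] q [0.03 0.25 2.   0.   0.89 1.53]
shift [-0.0015  0.      0.0035] turn [ 0.01 -0.21 -0.02]
[(array([537.3, 173.7]), array([29.5, 40.7]), 2.86, [[522.0, 193.0], [524.0, 153.0], [553.0, 154.0], [551.0, 195.0]]), (array([519.8, 137.7]), array([105.8,  75.8]), 88.28, [[480.0, 86.0], [556.0, 84.0], [559.0, 189.0], [483.0, 192.0]])]
1918 [-1.11304162e-02 -4.48125321e-02  1.07139844e-06] [0.01272149 0.04248918 0.02106511]
```

View pics/w1.png

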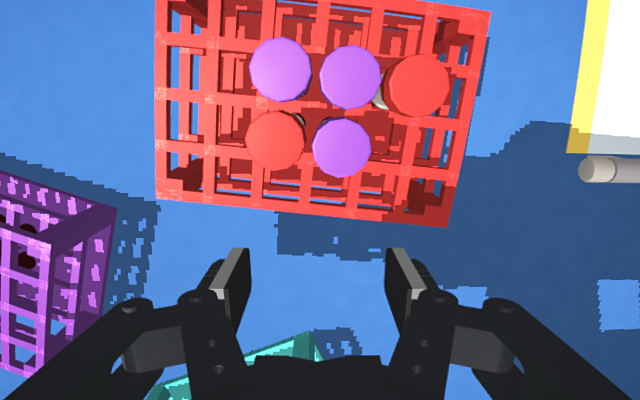

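The wrist view shows both fingertips, at (235,270) and (400,270), clear of the rack's near side, whose lower edge runs along v≈200–225. I'll push the side.

Request:
servo_tool:
  series: "-0.4 0.004 0 0.004 0 0 0; -0.4 0.009 0 0.004 0 0 0; -0.4 0.012 0 0.004 0 0 0; -0.4 0.015 0 0.004 0 0 0; -0.4 0.018 0 0.004 0 0 0; -0.4 0.021 0 0.004 0 0 0; -0.4 0.024 0 0.004 0 0 0; -0.4 0.027 0 0.004 0 0 0; -0.4 0.030 0 0.004 0 0 0; -0.4 0.033 0 0.004 0 0 0; -0.4 0.036 0 0.004 0 0 0; -0.4 0.036 0 0.004 0 0 0"

```text
time_s: 3.67
eef_pos: [0.4863, 0.1347, 0.0473]
eef_rot: [-0.0, 0.999, 0.038, 0.0]
wrist_force: [-1.6, -0.2, -1.0]
opening: 0.701
grasp_force: 0.6
```

```bash
cat >> m.py <<'E'
def look(name="wrist"):
    import go
    o,r=go.st(); w=shot(name); T=None
    if name=="wrist":
        T=np.eye(4);T[:3,:3]=r.as_matrix();T[:3,3]=o["eef_pos"];T=T@np.array(w["T_tool_cam"])
    for q in rack(w,T):
        b=np.array([go.lane(p/1000)*1000 for p in np.array(cv2.boxPoints((tuple(q[0]),tuple(q[1]),q[2])))])
        e=b[1]-b[0]; an=np.degrees(np.arctan2(e[1],e[0]));an=(an+45)%90-45
        print(name,"size",q[1],"lane centre",np.round(b.mean(0),1),"ang",round(an,2))
    return w
E
python3 - <<'E'
from m import *
from go import *
look();look("top"); to(-.130,-.049,.05,0)
E
```

```text
wrist size [ 75.9 109.8] lane centre [-136.5  -11.2] ang 0.03
wrist size [ 7.3 19.3] lane centre [-182.9   18.1] ang -41.62
wrist size [ 7.8 15.9] lane centre [-116.6  -16.3] ang -27.96
top size [225.2 102.6] lane centre [-549.1  245.1] ang -14.15
top size [48.5 49.4] lane centre [  87.7 -100.3] ang 39.06
t 3.7667 lane [-130.3  -60.8] z 0.0474 op 0.7 F [-0.2 -0.9 -0.7] q [0.03 0.33 1.92 0.   0.9  1.53]
shift [ 0.0118  0.0003 -0.0026] turn [-0.01 -0.09 -0.01]
```

Request:
servo_tool:
  series: "-0.4 0.003 0 0 0 0 0; -0.4 0.006 0 0 0 0 0; -0.4 0.0085 0 0 0 0 0; -0.4 0.0105 0 0 0 0 0; -0.4 0.0112 0 0 0 0 0; -0.4 0.0112 0 0 0 0 0; -0.4 0.009 0 0 0 0 0; -0.4 0 0 0 0 0 0; -0.4 -0.015 0 0 0 0 0; -0.4 -0.025 0 0 0 0 0; -0.4 -0.025 0 -0.03 0 0 0; -0.4 -0.025 0 -0.06 0 0 0"

```text
time_s: 4.77
eef_pos: [0.4573, 0.1326, 0.1061]
eef_rot: [-0.0, 0.999, 0.038, -0.003]
wrist_force: [1.4, 0.5, 0.3]
opening: 0.699
grasp_force: 0.0
```

Request:
servo_tool:
  series: "-0.4 0 0 -0.03 0 0 0; -0.4 0 0 -0.04 0 0 0; -0.4 0 0 -0.04 0 0 0; -0.4 0 0 -0.04 0 0 0"

```text
time_s: 5.1
eef_pos: [0.4603, 0.1327, 0.1472]
eef_rot: [-0.0, 0.999, 0.038, 0.001]
wrist_force: [0.0, -0.6, -0.3]
opening: 0.698
grasp_force: 0.0
```

Run:
```python
from m import *
from go import *
w=look(); look("top"); save(w,"w2.png"); to(-.240,0,.15,90);to(-.240,0,.15,-90)
o,r=st();T=np.eye(4);T[:3,:3]=r.as_matrix();T[:3,3]=o["eef_pos"];T=T@np.array(w["T_tool_cam"])
P=cloud(w,T);h=cv2.cvtColor(w["img"],cv2.COLOR_RGB2HSV)
L=np.stack([(P[...,0]-M[0])*D[0]+(P[...,1]-M[1])*D[1],(P[...,0]-M[0])*N[0]+(P[...,1]-M[1])*N[1]],-1)*1000
m=(h[...,1]<60)&(h[...,2]>90)&(P[...,2]>.013)&(P[...,2]<.026)&(abs(L[...,1])<75)&(L[...,0]>-20)
for x in range(0,160,20):
    s=L[m&(abs(L[...,0]-x)<4)][:,1]
    if len(s)>3: print(x,np.round([s.min(),s[s<0].max(initial=-99),s[s>0].min(initial=99),s.max()],1))
print("mouth",np.percentile(L[m][:,0],1) if m.any() else None)
```

```text
wrist size [ 75.2 109.7] lane centre [-1.363e+02 -1.000e-01] ang -0.02
wrist size [48.2 46. ] lane centre [ 76.9 -96. ] ang 16.16
top size [225.7 104.3] lane centre [-549.2  244.2] ang -14.15
top size [47.9 50.6] lane centre [  87.7 -100.7] ang 8.51
t 5.2 lane [-130.2  -87.8] z 0.1456 op 0.7 F [-0.5 -0.5 -0.3] q [0.03 0.1  1.94 0.   1.1  1.53]
shift [ 0.0878 -0.1098 -0.0046] turn [ -0.13   0.12 -90.01]
t 5.2 lane [-130.2  -87.8] z 0.1456 op 0.7 F [-0.5 -0.5 -0.3] q [0.03 0.1  1.94 0.   1.1  1.53]
shift [ 0.0878 -0.1098 -0.0046] turn [ 0.12  0.13 89.99]
0 [-60.9 -49.9  49.9  52.5]
20 [-61.7 -52.6  50.   53.3]
40 [-61.5 -52.3  50.1  54.4]
60 [-61.3 -52.3  49.9  55.9]
80 [-61.8 -52.4  49.7  57.7]
100 [-61.7 -52.7  50.   52.4]
120 [-61.1 -52.5  99.  -52.5]
mouth -1.8753889908256112
```

View pics/w2.png

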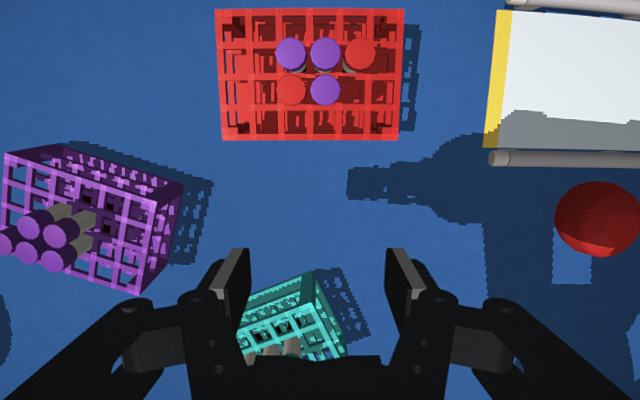

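The wrist view shows the rack square and on the lane's centre line (220–403, 10–140), and the rails measure centred at about ±50 mm. Next I'll move behind the rack and turn the tool −90°.

Request:
servo_tool:
  series: "0.2 0 -0.02 -0.004 0 0 -7; 0.2 0 -0.05 -0.004 0 0 -14; 0.2 0.01 -0.075 -0.004 0 0 -21; 0.2 0.03 -0.1 -0.004 0 0 -28; 0.2 0.06 -0.105 -0.004 0 0 -35; 0.2 0.088 -0.105 -0.004 0 0 -42; 0.2 0.088 -0.105 -0.004 0 0 -49; 0.2 0.088 -0.105 -0.004 0 0 -56; 0.2 0.088 -0.105 -0.004 0 0 -63; 0.2 0.088 -0.105 -0.004 0 0 -70; 0.2 0.088 -0.105 -0.004 0 0 -77; 0.2 0.088 -0.105 -0.004 0 0 -84"

```text
time_s: 6.2
eef_pos: [0.539, 0.2438, 0.1485]
eef_rot: [-0.001, 0.715, 0.699, -0.002]
wrist_force: [-0.8, 0.5, -0.4]
opening: 0.403
grasp_force: 0.0
```

Request:
servo_tool:
  series: "0.2 0 0 0 0 0 -6; 0.2 0 0 0 0 0 -6; 0.2 0 0 0 0 0 -6"

```text
time_s: 6.45
eef_pos: [0.5393, 0.2438, 0.1493]
eef_rot: [-0.001, 0.681, 0.733, -0.001]
wrist_force: [0.2, -0.0, 0.0]
opening: 0.396
grasp_force: 0.0
```

Run:
```python
from m import *
from go import *
w=look(); look("side"); to(-.232,0,.05,90)
C=cloud(w,np.array(w["T_tool_cam"])); m=(w["z_map"]>0)&(C[...,2]>0)&(abs(C[...,0])<.02)&(abs(C[...,1])<.07)&(C[...,2]<.035)
print(C[m].min(0),C[m].max(0))
```

```text
wrist size [75.3 78.1] lane centre [-1.54e+02  1.00e-01] ang -0.06
side size [73.9 62.5] lane centre [-165.8   -3.8] ang -1.16
t 6.55 lane [-235.1    1. ] z 0.1501 op 0.4 F [-0.1 -0.3  0.3] q [0.22 0.33 1.65 0.   1.16 0.15]
shift [-0.003  -0.0008  0.1001] turn [-0.11  0.02 -0.18]
[-1.03163073e-02 -3.02265572e-02  1.31936894e-05] [0.01298641 0.03130251 0.02497251]
```

Request:
servo_tool:
  series: "0.2 0 -0.001 0.035 0 0 -0.2; 0.2 0 -0.001 0.07 0 0 -0.2; 0.2 0 -0.001 0.09 0 0 -0.2; 0.2 0 -0.001 0.097 0 0 -0.2; 0.2 0 -0.001 0.097 0 0 -0.2; 0.2 -0.01 -0.001 0.097 0 0 -0.2; 0.2 -0.02 -0.001 0.097 0 0 -0.2; 0.2 -0.025 -0.001 0.097 0 0 -0.2; 0.2 -0.028 -0.001 0.097 0 0 -0.2; 0.2 -0.031 -0.001 0.097 0 0 -0.2; 0.2 -0.034 -0.001 0.097 0 0 -0.2; 0.2 -0.037 -0.001 0.097 0 0 -0.2"

```text
time_s: 7.55
eef_pos: [0.5426, 0.2076, 0.0551]
eef_rot: [-0.0, 0.678, 0.735, 0.001]
wrist_force: [-1.3, 4.2, 3.1]
opening: 0.403
grasp_force: 2.3
```

Request:
servo_tool:
  series: "0.2 -0.003 0 0 0 0 0; 0.2 -0.006 0 0 0 0 0; 0.2 -0.010 0 0 0 0 0; 0.2 -0.014 0 0 0 0 0; 0.2 -0.018 0 0 0 0 0; 0.2 -0.022 0 0 0 0 0; 0.2 -0.026 0 0 0 0 0; 0.2 -0.030 0 0 0 0 0; 0.2 -0.034 0 0 0 0 0; 0.2 -0.038 0 0 0 0 0; 0.2 -0.041 0 0 0 0 0; 0.2 -0.041 0 0 0 0 0"

```text
time_s: 8.55
eef_pos: [0.546, 0.1663, 0.0548]
eef_rot: [0.0, 0.678, 0.735, 0.001]
wrist_force: [0.9, 3.0, 1.9]
opening: 0.402
grasp_force: 1.4
```

Run:
```python
from m import *
from go import *
w=look(); look("side"); look("top"); to(.079,0,.053,90)
save(w,"w3.png")
```

```text
wrist size [45.4 29.4] lane centre [-135.4    2.1] ang 0.13
top size [225.7 102.6] lane centre [-548.9  245. ] ang -14.15
top size [ 76.6 101. ] lane centre [-85.8  -1. ] ang -0.09
top size [49.9 49.6] lane centre [  87.7 -101.1] ang -5.61
t 8.7 lane [-157.2    0.9] z 0.0544 op 0.4 F [1.2 2.4 1.1] q [ 0.09  0.43  1.74 -0.    0.97  0.01]
shift [-0.2362 -0.0017  0.0014] turn [0.03 0.01 0.2 ]
```

View pics/w3.png

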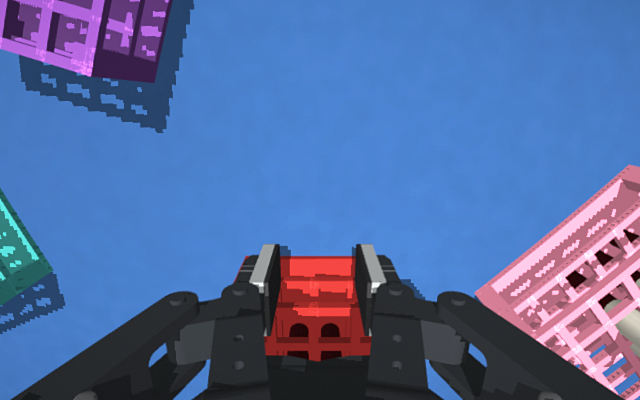

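The wrist view shows both fingertips (260,265 and 370,265) flat on the rack's rear face. The top view measures it square, with y ≈ −1 mm, so I'll keep pushing.

Request:
servo_tool:
  series: "0.2 -0.003 0 0 0 0 0; 0.2 -0.008 0 0 0 0 0; 0.2 -0.013 0 0 0 0 0; 0.2 -0.018 0 0 0 0 0; 0.2 -0.023 0 0 0 0 0; 0.2 -0.028 0 0 0 0 0; 0.2 -0.033 0 0 0 0 0; 0.2 -0.038 0 0 0 0 0; 0.2 -0.043 0 0 0 0 0; 0.2 -0.048 0 0 0 0 0; 0.2 -0.053 0 0 0 0 0; 0.2 -0.055 0 0 0 0 0"

```text
time_s: 9.7
eef_pos: [0.5499, 0.1107, 0.0543]
eef_rot: [0.0, 0.678, 0.735, -0.0]
wrist_force: [0.3, 4.8, 3.9]
opening: 0.399
grasp_force: 2.4
```

Run:
```python
from m import *
from go import *
w=look(); look("side"); look("top"); to(.078,0,.053,90)
```

```text
wrist size [45.1 29.3] lane centre [-80.1   1.9] ang -1.49
top size [225.7 102.6] lane centre [-548.9  245. ] ang -14.15
top size [76.3 78.2] lane centre [-18.6  -1. ] ang 0.01
top size [50.5 49.5] lane centre [  87.6 -101.1] ang -32.77
t 9.85 lane [-101.3    0.5] z 0.0539 op 0.4 F [-0.2  0.3  0.6] q [-0.01  0.42  1.77 -0.    0.96 -0.09]
shift [-0.1793 -0.0011  0.0011] turn [-0.05  0.06  0.18]
```

Request:
servo_tool:
  series: "0.2 -0.003 0 0 0 0 0; 0.2 -0.008 0 0 0 0 0; 0.2 -0.013 0 0 0 0 0; 0.2 -0.018 0 0 0 0 0; 0.2 -0.023 0 0 0 0 0; 0.2 -0.028 0 0 0 0 0; 0.2 -0.033 0 0 0 0 0; 0.2 -0.038 0 0 0 0 0; 0.2 -0.043 0 0 0 0 0; 0.2 -0.048 0 0 0 0 0; 0.2 -0.053 0 0 0 0 0; 0.2 -0.055 0 0 0 0 0"

```text
time_s: 10.85
eef_pos: [0.5544, 0.0559, 0.0543]
eef_rot: [0.0, 0.678, 0.735, 0.0]
wrist_force: [-1.1, 1.3, -1.6]
opening: 0.395
grasp_force: 0.8
```

Run:
```python
from m import *
from go import *
import pickle
look("side"); look("top"); to(.078,0,.053,90)
for n,c in pickle.load(open("d0.pkl","rb")).items():
    P=cloud(c);h=cv2.cvtColor(c["img"],cv2.COLOR_RGB2HSV)
    m=(h[...,0]>5)&(h[...,0]<17)&(h[...,1]>120)&(P[...,2]>.01)&(P[...,0]>.6)&(P[...,0]<.8)&(abs(P[...,1]+.12)<.12)
    L=np.array([lane(p) for p in P[m]]);print(n,"bottle",m.sum(),np.percentile(L,[2,50,98],axis=0).round(3).tolist())
```

```text
top size [225.1 102.6] lane centre [-549.2  245.1] ang -14.15
top size [76.3 47.3] lane centre [52.2 -0.4] ang -0.57
top size [49.7 49.4] lane centre [  88.1 -100.8] ang 39.07
t 10.95 lane [-46.5   1.3] z 0.0545 op 0.4 F [ 0.3  0.  -0.4] q [-0.11  0.41  1.78 -0.    0.95 -0.19]
shift [-0.1245 -0.0016  0.0015] turn [0.02 0.03 0.16]
top bottle 766 [[0.149, 0.083], [0.163, 0.095], [0.192, 0.125]]
side bottle 580 [[0.145, 0.084], [0.151, 0.103], [0.166, 0.125]]
```

Request:
servo_tool:
  series: "0.2 -0.003 0 0 0 0 0; 0.2 -0.008 0 0 0 0 0; 0.2 -0.013 0 0 0 0 0; 0.2 -0.018 0 0 0 0 0; 0.2 -0.023 0 0 0 0 0; 0.2 -0.028 0 0 0 0 0; 0.2 -0.033 0 0 0 0 0; 0.2 -0.038 0 0 0 0 0; 0.2 -0.043 0 0 0 0 0; 0.2 -0.048 0 0 0 0 0; 0.2 -0.053 0 0 0 0 0; 0.2 -0.055 0 0 0 0 0"

```text
time_s: 11.95
eef_pos: [0.5588, 0.0011, 0.0544]
eef_rot: [0.0, 0.678, 0.735, 0.0]
wrist_force: [-0.4, 5.0, 3.9]
opening: 0.395
grasp_force: 2.6
```

Run:
```python
from m import *
from go import *
look();look("side"); look("top"); to(.078,0,.053,90)
```

```text
wrist size [45.2 28.9] lane centre [30.2  2.3] ang 0.16
top size [225.8 102.6] lane centre [-548.9  245. ] ang -14.15
t 12.1 lane [8.6 1. ] z 0.054 op 0.4 F [-0.5  0.6  0.2] q [-0.21  0.41  1.77 -0.    0.96 -0.29]
shift [-0.0694 -0.0012  0.0011] turn [-0.02  0.06  0.18]
```

Request:
servo_tool:
  series: "0.2 -0.003 0 0 0 0 0; 0.2 -0.008 0 0 0 0 0; 0.2 -0.013 0 0 0 0 0; 0.2 -0.018 0 0 0 0 0; 0.2 -0.023 0 0 0 0 0; 0.2 -0.028 0 0 0 0 0; 0.2 -0.033 0 0 0 0 0; 0.2 -0.038 0 0 0 0 0; 0.2 -0.043 0 0 0 0 0; 0.2 -0.048 0 0 0 0 0; 0.2 -0.053 0 0 0 0 0; 0.2 -0.055 0 0 0 0 0"

```text
time_s: 13.1
eef_pos: [0.5632, -0.0538, 0.0544]
eef_rot: [0.0, 0.678, 0.735, -0.0]
wrist_force: [0.5, 1.7, -0.6]
opening: 0.404
grasp_force: 0.8
```

Request:
servo_tool:
  series: "0.2 -0.001 0 0 0 0 0; 0.2 -0.002 0 0 0 0 0; 0.2 -0.003 0 0 0 0 0; 0.2 -0.004 0 0 0 0 0; 0.2 -0.005 0 0 0 0 0; 0.2 -0.006 0 0 0 0 0; 0.2 -0.007 0 0 0 0 0; 0.2 -0.008 0 0 0 0 0"

```text
time_s: 13.77
eef_pos: [0.5637, -0.061, 0.0543]
eef_rot: [0.0, 0.678, 0.735, 0.0]
wrist_force: [-0.6, 3.0, 0.0]
opening: 0.4
grasp_force: 1.2
```

Run:
```python
from m import *
from go import *
w=look();look("side"); look("top"); to(.078,0,.053,90)
```

```text
wrist size [48.  37.4] lane centre [ 76.8 -95.3] ang 34.98
wrist size [45.2 28.8] lane centre [92.4  2.3] ang 0.19
top size [225.9 102.6] lane centre [-548.8  245. ] ang -14.15
t 13.9167 lane [71.   1.5] z 0.0544 op 0.4 F [-0.5  0.7  0.1] q [-0.32  0.43  1.75 -0.    0.96 -0.4 ]
shift [-0.007  -0.0015  0.0014] turn [0.01 0.01 0.19]
```

Request:
servo_tool:
  series: "0.2 -0.0005 0 0 0 0 0; 0.2 -0.001 0 0 0 0 0; 0.2 -0.0015 0 0 0 0 0; 0.2 -0.002 0 0 0 0 0; 0.2 -0.0025 0 0 0 0 0; 0.2 -0.003 0 0 0 0 0; 0.2 -0.0035 0 0 0 0 0; 0.2 -0.004 0 0 0 0 0; 0.2 -0.004 0 0 0 0 0"

```text
time_s: 14.67
eef_pos: [0.564, -0.0651, 0.0543]
eef_rot: [0.0, 0.678, 0.735, -0.0]
wrist_force: [0.7, 1.7, 1.7]
opening: 0.4
grasp_force: 1.3
```

Request:
servo_tool:
  series: "0.2 -0.0005 0 0 0 0 0; 0.2 -0.001 0 0 0 0 0; 0.2 -0.0015 0 0 0 0 0; 0.2 -0.0015 0 0 0 0 0"

```text
time_s: 15.0
eef_pos: [0.5642, -0.0666, 0.0543]
eef_rot: [0.0, 0.678, 0.735, 0.0]
wrist_force: [0.5, 3.1, 1.5]
opening: 0.405
grasp_force: 1.4
```

Request:
servo_tool:
  series: "0.2 -0.0003 0 0 0 0 0; 0.2 -0.0006 0 0 0 0 0; 0.2 -0.001 0 0 0 0 0; 0.2 -0.001 0 0 0 0 0"

```text
time_s: 15.33
eef_pos: [0.5642, -0.0675, 0.0544]
eef_rot: [0.0, 0.678, 0.735, 0.0]
wrist_force: [-1.0, 3.4, 0.8]
opening: 0.398
grasp_force: 1.6
```

Run:
```python
from m import *
from go import *
to(.078,0,.053,90)
```

```text
t 15.3333 lane [77.4  1.5] z 0.0544 op 0.4 F [-1.   3.4  0.8] q [-0.33  0.43  1.75  0.    0.96 -0.41]
shift [-0.0006 -0.0015  0.0014] turn [0.01 0.   0.19]
```

Request:
servo_tool:
  series: "0.2 -0.0003 0 0 0 0 0; 0.2 -0.0006 0 0 0 0 0; 0.2 -0.001 0 0 0 0 0; 0.2 -0.001 0 0 0 0 0"

```text
time_s: 15.67
eef_pos: [0.5643, -0.0682, 0.0543]
eef_rot: [-0.0, 0.678, 0.735, 0.0]
wrist_force: [0.4, 4.8, 2.0]
opening: 0.402
grasp_force: 2.5
```

Request:
servo_tool:
  series: "0.2 -0.0003 0 0 0 0 0; 0.2 -0.0006 0 0 0 0 0; 0.2 -0.0006 0 0 0 0 0"

```text
time_s: 15.92
eef_pos: [0.5643, -0.0682, 0.0543]
eef_rot: [-0.001, 0.678, 0.735, 0.0]
wrist_force: [-0.5, 7.9, 2.9]
opening: 0.397
grasp_force: 3.6
```

The TCP has stalled and the force is up to 8 N, so the rack is against the stop. I'll back off and rise.

Request:
servo_tool:
  series: "0.2 0.002 0 0 0 0 0; 0.2 0.008 0 0 0 0 0; 0.2 0.025 0 0 0 0 0; 0.2 0.045 0 0 0 0 0; 0.2 0.06 0 0 0 0 0; 0.2 0.06 0 -0.03 0 0 0; 0.2 0.08 0 -0.065 0 0 0; 0.2 0.11 0 -0.1 0 0 0; 0.2 0.15 0 -0.13 0 0 0; 0.2 0.19 0 -0.15 0 0 0; 0.2 0.23 0 -0.15 0 0 0; 0.2 0.26 0 -0.15 0 0 0"

```text
time_s: 16.92
eef_pos: [0.5447, 0.1908, 0.2072]
eef_rot: [0.002, 0.679, 0.734, 0.002]
wrist_force: [0.6, -0.2, 0.1]
opening: 0.398
grasp_force: 0.0
```

Run:
```python
from m import *
from go import *
look("side"); w=look("top"); save(w,"t9.png"); to(.078,0,.053,90)
```

```text
top size [ 77.5 110.9] lane centre [1.447e+02 1.000e-01] ang 0.25
top size [49.9 49.6] lane centre [  87.6 -101.2] ang -5.48
t 17.0167 lane [-185.7    0.3] z 0.2054 op 0.4 F [-0.9  0.   0. ] q [0.14 0.23 1.65 0.   1.25 0.05]
shift [-0.2639 -0.0031  0.152 ] turn [ 0.14 -0.07  0.53]
```

View pics/t9.png

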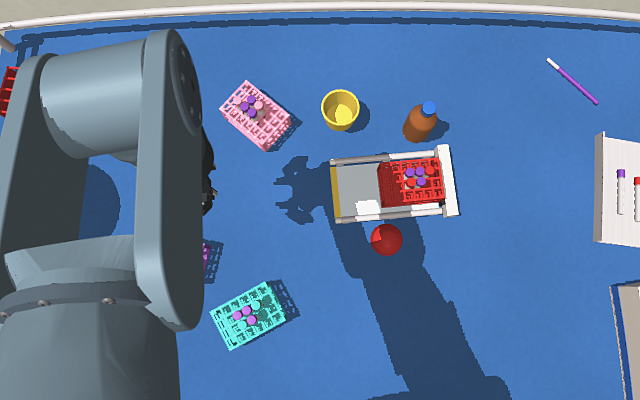

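The top view shows the rack (380–442, 158–205) home against the stop, measured at x = 144.7 mm, y = 0.1 mm and 0.25° from square. The bottle, ball and pot haven't moved, and the robot is clear.

```bash
python3 -c "
from bench import ctrl
print(ctrl.hand_in())"
```

```text
the job is handed in; nothing more can be done
None
```

The rack is home against the rubber stop, measured at x = 144.7 mm, y = 0.1 mm and 0.25° from square, with the robot clear; the job is handed in, but no verdict was returned.

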